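# Weigh the loaded vial basket on the hanging scale

## Task

Weigh the loaded wire basket (the one with the capped vials in it): hang it by its stirrup handle on the hook of the dial scale, pressed in past the sprung safety latch so that the latch has closed again over the handle and the basket hangs still and free. Go gently: the scale is good for about 1.3 kg (13 N) of pull, so do not overload it by pressing hard or dropping the basket in; the empty basket, the tube rack and the glass bottle on the bench are to stay where they stand.

Things in the scene. Friction and masses are not known exactly. Their poses are not given: they have to be found in the camera images.
- loaded_basket: Basket to weigh: open steel-wire basket 80 (x) x 110 (y) x 40 mm high with ten capped vials fixed in it, 0.25 to 0.34 kg. Origin: centre of its underside, z up. A central 8 mm stem carries a hand grip and above that a stirrup handle, a closed loop in the basket's y-z plane (x = 0). It may as well be hung turned by half a turn.
- basket_grip (a point): Middle of the loaded basket's flat black hand grip, 83 mm above its underside: 24 mm along x, 14 mm along y, 46 mm high; pinch it along y. The handle stands over it up to 205 mm, so a tool straight above strikes the handle: tilt the tool 35 to 45 degrees in the basket's x-z plane.
- handle_bar (a point): Centre of the top bar of the loaded basket's stirrup handle, 202 mm above its underside. The bar lies along the basket's y, 6 mm round rod, straight for 34 mm. Inside the loop: 46 mm wide (y), 84 mm high, from 115 to 199 mm above the underside. This bar goes into the hook.
- empty_basket: The same kind of basket with nothing in it, 0.2 kg, 80 x 110 mm, 205 mm high with the handle; origin centre of its underside. To be left alone.
- stand: Gallows stand of the scale, fixed. Origin on the bench plumb under the hook's bowl; x points from the hook back to the post, so the hook opens to -x. Base 205 x 130 x 12 mm, x from -50 to 155 mm; post at x = 115 mm, 585 mm high. The round dial (92 mm across, 42 thick along x) hangs plumb above the origin, underside 355 mm up or more, so the tool must come in from -x, tilted 30 to 50 degrees.
- hook_mean (a point): Mean place of the inner bottom of the hook's bowl, fixed to the stand 265 mm above the bench, axes as the stand. Crosshead, dial and hook are clamped anew each time, up to 15 mm higher or lower than this; that is NOT measured: see it or feel for it. Hook: J of 7 mm round steel in the stand's x-z plane, bowl 28 mm wide inside (x -14 to 14), see hook_point.
- hook_point (a point): Mean place of the top of the hook's point (same unmeasured +-15 mm in height): at x = -18 mm, 27 mm above the bowl's inner bottom; the bar must pass over it, then down at x = -10 to 0. The shank at x = +18 rises to 70 mm above the bowl's bottom, then bends back to x = 0 at 80 to 96 mm.
- latch (a joint): Sprung latch closing the hook's mouth: plate 35 x 10 mm, pivoted on the shank 46 mm above the bowl's bottom, sloping down to the inside of the hook's point. rad: 0 closed, 0.95 fully in. Pressing the bar down through it takes about 5 to 8 N, more than the basket's own weight, which just rests on it; it swings in 0.3 to 0.6 rad and snaps shut over the bar 15 to 22 mm above the bowl's bottom.
- scale_hook (a joint): How far the hook is drawn down, m: 0 unloaded, range 0 to 0.006; spring 3000 N/m after about 0.7 N preload, so the basket alone draws it under 1 mm; the dial's pointer turns with it (0.8 rad per mm). Must not go beyond 0.004 (about 13 N): pressing on by 4 mm once the bar has met the bowl, overloads it, and so may dropping the basket in.
- tubes: Orange rack of sample tubes standing on the bench behind the stand, 66 x 185 x 112 mm; origin centre of its underside. To be left alone.
- glass_bottle: Open clear glass bottle standing on the bench at the right, 74 mm across, 130 mm high; origin centre of its underside. To be left alone.

How it is judged (in metres and radians):
On the way:
1. the latch is pushed in, with the handle's bar over the hook (value of joint latch above 0.2 rad and horizontal distance between handle_bar and stand below 0.03 m), for 0.02 s.
At the end, for the whole second after the job is handed in: The handle's bar lies in the hook's bowl (bar centre 245 to 286 mm above the bench, within 14 mm of plumb over the stand's origin), the latch is closed over it (under 0.1 rad), the basket hangs upright within 0.15 rad and nearly still, and its weight is on the scale (hook drawn down over 0.3 mm) (height (world z) of handle_bar between 0.245 and 0.286 m and horizontal distance between handle_bar and stand below 0.014 m and value of joint latch below 0.1 rad and value of joint scale_hook above 0.0003 m and angle between loaded_basket's own z axis and vertical below 0.15 rad and linear speed of loaded_basket below 0.05 m/s and angular speed of loaded_basket below 0.4 rad/s); the robot touches nothing.
It fails at once if The scale is overloaded (hook drawn down beyond 4 mm, about 13 N) (value of joint scale_hook above 0.004 m).
It fails at once if The empty basket is moved by more than 25 mm (distance of empty_basket from where it was at the start of the episode above 0.025 m).
It fails at once if The tube rack is moved by more than 25 mm (distance of tubes from where it was at the start of the episode above 0.025 m).
It fails at once if The glass bottle is moved by more than 25 mm (distance of glass_bottle from where it was at the start of the episode above 0.025 m).
It also fails if it takes over 67 s, if anything falls off the work surface, if the arm or the gripper's body presses on something with over 40 N, if the wrist force passes 120 N, or if a joint passes its speed limit or range.

## Robot

A 6-joint arm with a two-finger parallel gripper is mounted at the origin on a cart in front of the work surface, level with it; the furniture and walls round the work are solid. World frame = base frame: x ahead of the robot, y to its left, z up, the work surface at z = 0. Lengths are in m, angles in degrees, forces in N, time in s.
With the tool pointing down it reaches from about 0.4 to 0.825 m from the base axis. Payload 7 kg.
Tool frame: the origin (TCP) lies midway between the tips of the shut fingers; the grasp point (between the pads) lies 19 mm behind it; z points along the fingers, y is the line along which they close (so a half turn about z gives the same grasp; the last joint's range is limited). The gripper opens to 88 mm and grips with 3 to 60 N. Pads are 19 mm wide; open, the fingers measure 130 mm over their backs; the gripper's body (78 mm by 193 mm) begins 47 mm behind the grasp point.
Start: joints at [-46.92, 20.546, 0.682, 0, -70.136, -16.507], TCP at [0.302, -0.604, 0.205] pointing down, gripper open.
Joint ranges: [-176.03, 176.03], [-82.01, 121.73], [-58.28, 71.71], [-173.87, 95.51], [-174.79, -0.11], [-173.66, 173.66]. Speed limits (degrees/s): [136.94, 136.94, 172.46, 180, 180, 180].

## Interface

Orientations are given as [roll, pitch, yaw] about the fixed x, y, z axes, in that order (R = Rz(yaw) Ry(pitch) Rx(roll)).
In Python, from plant import ctrl gives the robot as it stands. The module is installed in compiled form; this text tells all that it offers.
- The arm moves only by the tool send_rows, never from a script. Its argument "plan" is a list that holds one entry, the list of rows, each a list of 6 numbers: the shift along the tool's x, y, z in cm, then the turn, a rotation vector about the tool's x, y, z in degrees. A call has 1 to 8 rows; each row is the pose to reach, as a shift and turn from the pose commanded when the call began, along the tool's axes at that moment; what a row does not reach only later rows make up. A row lasts 1/12 s, in which the tool goes at most 41.7 mm and 7.16 degrees, less where a joint would pass 70% of its speed; a pose out of reach is approached as far as the arm can. A call with a gripper value outside its range is refused whole. "fingers" is the opening, from 0 (shut) to 1 (fully open), set as the call begins (left out, the last holds). The fingers move at their own pace and stop on an object; the grip force is fixed at half the most. Time passes only in rows, so rows that repeat a pose let the fingers close. It gives the time, the measured TCP pose, the force, the opening and the grip force at its end, in the units of the state.
- ctrl.get_obs(): the state, without advancing time (a new reading comes with each control period).
- ctrl.snapshot(name): name is "scene" or "side" or "wrist"; returns a dict with "img" (420x560x3 uint8, red, green, blue), "K" (3x3 intrinsics, pixels), "pose" (4x4, takes a point from camera to world coordinates). Camera axes: x right, y down, z forward; pixel columns grow to the right and rows downward; lengths in m; the calibration is good to about 2 mm. A picture is of the moment at which its call begins. There is no depth.
- ctrl.close_job(): hands the job in; it is judged then, once.
The state is a dict: "clock": time; "joint_pos": joint angles; "qvel": joint speeds; "tau": joint torques, N m; "tool_pos": TCP position; "orientation": TCP orientation; "force": force on the tool from outside, world axes, zero at the start; "moment": the same for the moment, N m; "opening": finger opening in m; "gripper_force": force on a finger pad.
Only numpy, scipy, OpenCV 4.12 (cv2) and the standard library are available. Lean on these libraries where they do the work, as an engineer would, in place of code of your own. Each camera call takes 0.05 s, during which the arm holds its last target. There are 200 camera calls.

## Working session

There is one attempt and no reset: what is moved stays moved. The work goes in short steps, Python scripts to look and compute and a tool call to move; the robot and the scene stay as the last step left them, time stands still between calls to the robot, and variables do not carry over. Pictures are saved under pics/ and viewed, at most 10 in all, crops included, and the job is handed in when it is done.

Besides the shell and the picture viewer there is one more tool, called after "Call:" by a JSON object that holds its "op" and its "data". send_rows: Moves the arm, as the interface text tells. Its arguments: {"type":"object","properties":{"plan":{"type":"array","items":{"type":"array","items":{"type":"array","items":{"type":"number"}}}},"fingers":{"type":"number"}},"required":["plan"]}

```bash
mkdir -p pics; cat > h.py <<'E'
import numpy as np, cv2, json
from plant import ctrl
from scipy.spatial.transform import Rotation as Ro
def snap(n,f):
    s=ctrl.snapshot(n); cv2.imwrite(f'pics/{f}.png',s['img'][:,:,::-1]); np.savez(f'pics/{f}.npz',K=s['K'],pose=s['pose']); return s
def ray(f,u,v):
    d=np.load(f'pics/{f}.npz'); r=np.linalg.inv(d['K'])@[u,v,1]; return d['pose'][:3,3], d['pose'][:3,:3]@r
def onz(f,u,v,z):
    o,d=ray(f,u,v); return o+d*(z-o[2])/d[2]
def tri(*obs):
    A=np.zeros((3,3));b=np.zeros(3)
    for f,u,v in obs:
        o,d=ray(f,u,v); d=d/np.linalg.norm(d); P=np.eye(3)-np.outer(d,d); A+=P;b+=P@o
    x=np.linalg.solve(A,b)
    return x
def proj(f,p):
    d=np.load(f'pics/{f}.npz'); c=d['pose'][:3,:3].T@(np.array(p)-d['pose'][:3,3]); q=d['K']@c; return q[:2]/q[2]
E
python3 - <<'E'
from h import *
np.set_printoptions(precision=3,suppress=True)
a=snap('scene','sc0')['img'];b=snap('side','si0')['img'];snap('wrist','wr0')
for f in['sc0','si0','wr0']:
    d=np.load(f'pics/{f}.npz');print(f,d['K'].round(1).tolist(),d['pose'].round(3).tolist())
print(ctrl.get_obs())
E
```

```text
sc0 [[428.7, 0.0, 280.6], [0.0, 428.7, 196.5], [0.0, 0.0, 1.0]] [[-0.811, -0.441, 0.384, 0.066], [-0.584, 0.603, -0.543, 0.673], [0.008, -0.664, -0.747, 1.238], [0.0, 0.0, 0.0, 1.0]]
si0 [[410.6, 0.0, 279.5], [0.0, 410.6, 211.4], [0.0, 0.0, 1.0]] [[-0.864, -0.253, 0.435, -0.056], [-0.503, 0.473, -0.723, 0.98], [-0.023, -0.844, -0.536, 0.992], [0.0, 0.0, 0.0, 1.0]]
wr0 [[293.2, 0.0, 274.7], [0.0, 293.2, 211.4], [0.0, 0.0, 1.0]] [[-0.446, 0.859, 0.25, 0.234], [0.895, 0.428, 0.126, -0.638], [0.002, 0.28, -0.96, 0.385], [0.0, 0.0, 0.0, 1.0]]
{'clock': 0.15, 'joint_pos': array([-46.92 ,  20.582,   0.646,  -0.012, -70.135, -16.507]), 'qvel': array([ 0.009, -0.11 ,  0.185,  0.166,  0.003, -0.065]), 'tau': array([  0.   , -58.328,  29.329,   7.001,   0.009,  -0.   ]), 'tool_pos': array([ 0.302, -0.603,  0.204]), 'orientation': array([ 179.929,   -0.009, -153.431]), 'force': array([ 0.108, -0.196, -0.126]), 'moment': array([-0.001,  0.025, -0.   ]), 'gripper_force': 0.0, 'opening': 0.08772770400228341}
```

View pics/sc0.png

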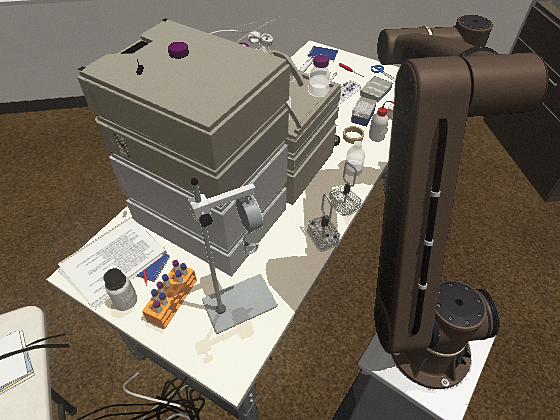

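View pics/si0.png

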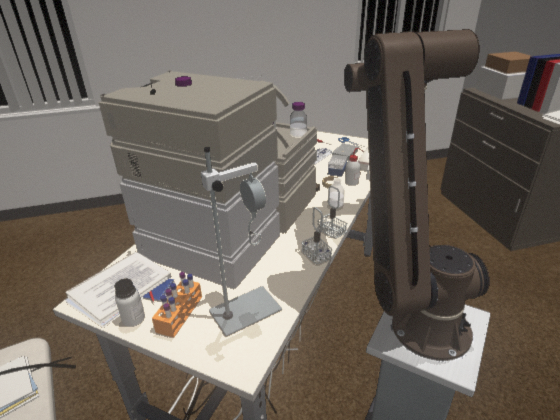

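The stand is at scene (225,290), with the hook near (250,240). The two baskets are at scene (323,235), which looks loaded, and (346,200). I'll enlarge these areas next.

```bash
python3 - <<'E'
from h import *
a=cv2.imread('pics/sc0.png');b=cv2.imread('pics/si0.png')
def c(i,x,y,w,h,s=4): return cv2.resize(i[y:y+h,x:x+w],None,fx=s,fy=s,interpolation=cv2.INTER_CUBIC)
# each 100x75 @4 -> 400x300
o=np.vstack([np.hstack([c(a,290,180,100,75),c(b,280,195,100,75)]),np.hstack([c(a,200,190,100,75),c(b,205,175,100,75)])])
cv2.imwrite('pics/c1.png',o)
o=np.vstack([np.hstack([c(a,190,260,100,75),c(b,190,270,100,75)])])
cv2.imwrite('pics/c2.png',o)
E
```

```text
(no output)
```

View pics/c1.png

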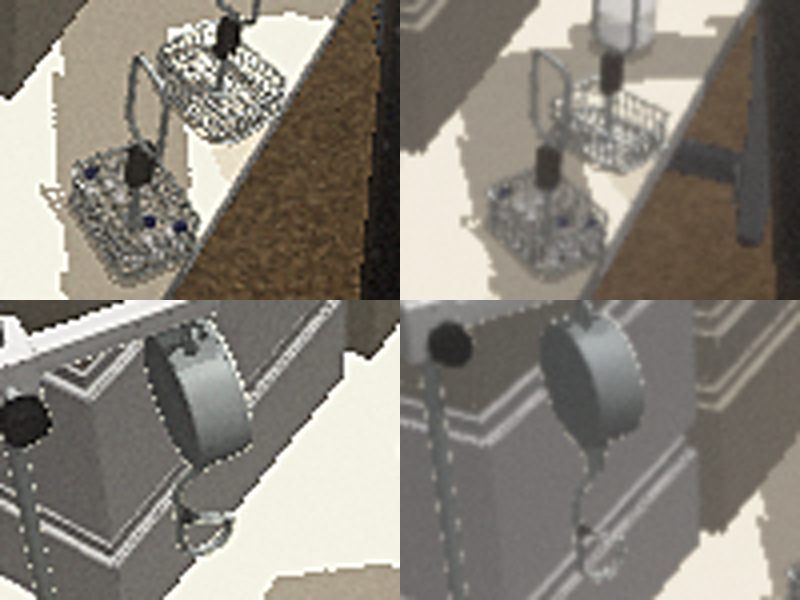

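View pics/c2.png

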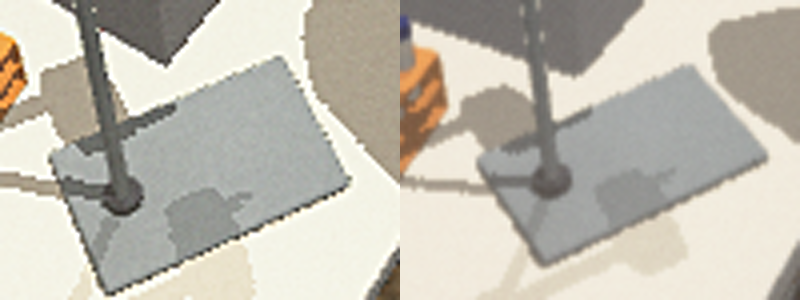

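View pics/wr0.png

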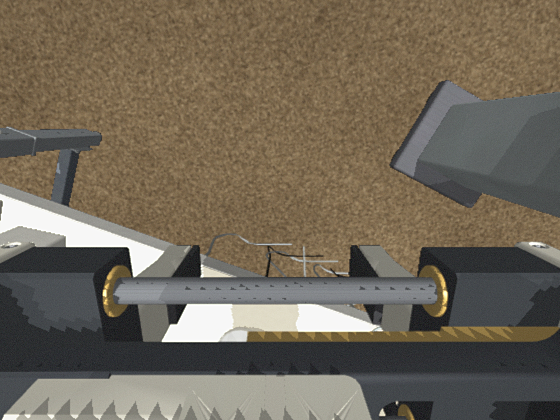

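The loaded basket (blue caps) is the left one. In the crop its handle bar runs (136,58)-(163,88) in scene and (135,53)-(167,75) in side. The stand base corners and the hook bowl are readable too.

```bash
cat > m1.py <<'E'
from h import *
np.set_printoptions(precision=4,suppress=True)
S=lambda x,y:('sc0',290+x/4,180+y/4); T=lambda x,y:('si0',280+x/4,195+y/4)
for n,p,q in [('barA',(136,58),(135,53)),('barB',(163,88),(167,75)),('grip',(140,167),(148,167)),('gripbot',(136,187),(147,188))]:
    X=tri(S(*p),T(*q)); print(n,X, proj('sc0',X)-S(*p)[1:], proj('si0',X)-T(*q)[1:])
    if n=='barA':A=X
print('grip z.083',onz(*S(140,167),.083),onz(*T(148,167),.083))
print('barA/B z.202',onz(*S(136,58),.202),onz(*S(163,88),.202),onz(*T(135,53),.202),onz(*T(167,75),.202))
sc=np.array([onz('sc0',190+x/4,260+y/4,.012) for x,y in[(50,158),(283,55),(350,183),(110,292)]])
si=np.array([onz('si0',190+x/4,270+y/4,.012) for x,y in[(80,157),(293,65),(367,156),(143,264)]])
print(sc[:,:2],'\n',si[:,:2])
c=(sc+si)/2
dx=((c[0]+c[3])-(c[1]+c[2]))/2; dy=((c[1]+c[0])-(c[2]+c[3]))/2
print(np.linalg.norm(dx),np.linalg.norm(dy),np.degrees(np.arctan2(dx[1],dx[0])),np.degrees(np.arctan2(dy[1],dy[0])))
yx=np.arctan2(dx[1],dx[0]); ex=np.array([np.cos(yx),np.sin(yx),0])
O=c.mean(0)-ex*.0525;O[2]=0;print('O',O,'post',O+ex*.115,np.degrees(yx))
ey=np.array([-ex[1],ex[0],0])
for f,pts in [('sc0',[(180,500),(205,552),(232,520),(212,463)]),('si0',[(180,540),(200,578),(222,545),(195,460)])]:
    for x,y in pts:
        u,v=(200+x/4,190+(y-300)/4) if f=='sc0' else (205+x/4,175+(y-300)/4)
        o,d=ray(f,u,v);t=((O-o)@ey)/(d@ey);X=o+t*d;print(f,(X-O)@ex,X[2])
E
python3 m1.py
```

```text
barA [ 0.494  -0.1784  0.1914] [-0.0976 -0.0189] [0.0886 0.007 ]
barB [ 0.461  -0.1728  0.1808] [0.5493 0.1121] [-0.5008 -0.0418]
grip [ 0.4703 -0.1638  0.0798] [-0.176  -0.0348] [0.1631 0.0129]
gripbot [ 0.4679 -0.1571  0.0606] [-0.085  -0.0171] [0.0791 0.0065]
grip z.083 [ 0.4686 -0.1618  0.083 ] [ 0.469  -0.1596  0.083 ]
barA/B z.202 [ 0.4893 -0.1698  0.202 ] [ 0.4548 -0.1551  0.202 ] [ 0.487  -0.1629  0.202 ] [ 0.4458 -0.1432  0.202 ]
[[0.6406 0.2797]
 [0.5493 0.0977]
 [0.4369 0.1583]
 [0.5294 0.3349]] 
 [[0.641  0.2778]
 [0.5465 0.1022]
 [0.437  0.1639]
 [0.5301 0.3418]]
0.20079725851306798 0.12636526478784896 62.46617324253066 -28.553335548035395
O [0.5146 0.173  0.    ] post [0.5678 0.275  0.    ] 62.46617324253066
sc0 0.01603144371760515 0.32343567041688914
sc0 0.00144265796291315 0.2537753674553147
sc0 -0.019805101222165725 0.2782934456918482
sc0 -0.008035787277474908 0.3493093398417403
si0 0.018085750965463443 0.2934173185216483
si0 0.003908793156273921 0.2527897459503399
si0 -0.016299971709313008 0.2749585111290943
si0 0.0014165404065720746 0.3568996522705745
```

```bash
python3 - <<'E'
from h import *
np.set_printoptions(precision=4,suppress=True)
print('empty grip',onz('sc0',290+228/4,180+37/4,.083),onz('si0',280+211/4,195+73/4,.083))
# basket rim/ground corners loaded (z ~.04 top rim)
for x,y in [(68,188),(140,148),(200,225),(130,283)]: print(onz('sc0',290+x/4,180+y/4,.02))
# model corners projection check for yaw y-axis -24.5
c=np.array([.469,-.161,0])
for a in (-24.5,-27.5):
  ey=np.array([np.cos(np.radians(a)),np.sin(np.radians(a)),0]);ex=np.array([-ey[1],ey[0],0])
  for z in(0,.04):
    print(a,z,[(np.array(proj('sc0',c+ex*i*.04+ey*j*.055+[0,0,z]))-[290,180]).round(1).tolist() for i,j in((1,1),(1,-1),(-1,-1),(-1,1))])
E
```

```text
empty grip [ 0.4835 -0.3384  0.083 ] [ 0.4836 -0.3368  0.083 ]
[ 0.53   -0.1489  0.02  ]
[ 0.5022 -0.2261  0.02  ]
[ 0.4136 -0.1832  0.02  ]
[ 0.4308 -0.0948  0.02  ]
-24.5 0 [[15.2, 49.9], [31.9, 72.0], [50.9, 62.7], [33.6, 41.4]]
-24.5 0.04 [[15.7, 43.1], [32.9, 65.3], [52.2, 56.0], [34.6, 34.5]]
-27.5 0 [[15.6, 49.2], [30.9, 71.9], [50.5, 63.5], [34.6, 41.5]]
-27.5 0.04 [[16.1, 42.4], [31.8, 65.2], [51.8, 56.7], [35.5, 34.6]]
```

```bash
cat >> h.py <<'E'
def toolR(yawx,tilt):
    """yawx: heading of basket/stand x; tool z tilted toward it; tool y = -(basket y)"""
    a,t=np.radians(yawx),np.radians(tilt); ex=np.array([np.cos(a),np.sin(a),0]);k=np.array([0,0,1.])
    z=np.sin(t)*ex-np.cos(t)*k; x=-np.cos(t)*ex-np.sin(t)*k; return np.c_[x,np.cross(z,x),z]
def rel(R,p,cmd=None):
    o=ctrl.get_obs(); R0=Ro.from_euler('xyz',o['orientation'],degrees=True).as_matrix()
    s=R0.T@(np.array(p)-o['tool_pos'])*100; r=Ro.from_matrix(R0.T@R).as_rotvec(degrees=True)
    print('rel',s.round(2).tolist(),r.round(2).tolist(),'rows',max(np.linalg.norm(s)/4.17,np.linalg.norm(r)/7.16).round(1))
def st():
    o=ctrl.get_obs(); print({k:np.round(o[k],3).tolist() for k in o if k not in('qvel','tau')})
E
python3 - <<'E'
from h import *
G=np.array([.469,-.161,.086]); R=toolR(65.5,38); print(Ro.from_matrix(R).as_euler('xyz',degrees=True))
T=G+R[:,2]*.012; print(T)
rel(R,T-R[:,2]*.25)
E
```

```text
[-180.    38.  -114.5]
[ 0.47206373 -0.15427726  0.07654387]
rel [-23.35, 22.89, -6.88] [-12.83, -36.49, -37.49] rows 8.0
```

Call:
{"op": "send_rows", "data": {"plan": [[[-1,1,-5,0,0,0],[-3,3,-11,0,0,0],[-6,6,-12,-2,-6,-6],[-9,9,-11,-4,-11,-12],[-13,12,-10,-6,-17,-18],[-16,16,-9,-8,-23,-24],[-20,20,-8,-10,-30,-30],[-23.35,22.89,-6.88,-12.83,-36.49,-37.49]]], "fingers": 1}}

```text
clock: 0.82
tool_pos: [0.3887, -0.349, 0.2877]
orientation: [178.1, 30.7, -123.1]
force: [-0.0, -1.0, -0.9]
opening: 0.0875
gripper_force: 0.0
```

Call:
{"op": "send_rows", "data": {"plan": [[[0,0,0,0,0,0],[0,0,0,0,0,0],[0,0,0,0,0,0]]]}}

```text
clock: 1.07
tool_pos: [0.3882, -0.3515, 0.2864]
orientation: [177.8, 30.3, -123.5]
force: [-0.0, -0.1, 0.7]
opening: 0.0875
gripper_force: 0.0
```

```bash
python3 - <<'E'
from h import *
st(); snap('wrist','wr1')
G=np.array([.469,-.161,.086]); R=toolR(65.5,38);T=G+R[:,2]*.012
rel(R,T-R[:,2]*.25);rel(R,T-R[:,2]*.1)
for p in [(.469,-.161,.083),(.469,-.161,.202)]: print(proj('wr1',p))
E
```

```text
{'clock': 1.067, 'joint_pos': [-45.083, 12.657, 4.922, -29.11, -91.266, 13.874], 'tool_pos': [0.388, -0.351, 0.286], 'orientation': [177.769, 30.321, -123.498], 'force': [-0.004, -0.112, 0.724], 'moment': [-1.466, 0.879, -0.033], 'gripper_force': 0.0, 'opening': 0.087}
rel [-4.41, 1.33, 4.15] [-2.85, -7.52, -7.58] rows 1.5
rel [-6.32, 2.2, 19.0] [-2.85, -7.52, -7.58] rows 4.8
[291.24002226 219.79179149]
[297.5627289  284.48913396]
```

View pics/wr1.png

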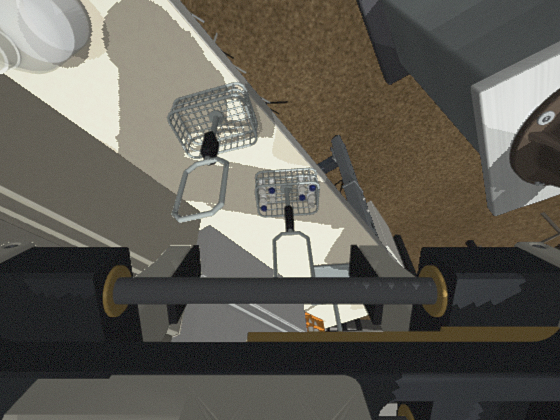

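The wrist view shows the loaded grip at (290,218), against a predicted (291,220). I'll check the yaw from the handle shoulders at (277,237)/(311,235) and the rim.

```bash
python3 - <<'E'
from h import *
for z,a,b in[(.125,(276,238),(311,236)),(.04,(256,213),(319,211)),(.04,(258,174),(316,170))]:
    A,B=onz('wr1',*a,z),onz('wr1',*b,z); d=A-B; print(A,B,np.linalg.norm(d),np.degrees(np.arctan2(d[1],d[0])))
im=cv2.imread('pics/wr1.png')
cv2.imwrite('pics/c3.png',cv2.resize(im[150:310,220:360],None,fx=4,fy=3.75,interpolation=cv2.INTER_CUBIC))
E
```

```text
[ 0.48831629 -0.18048373  0.125     ] [ 0.44161617 -0.15390271  0.125     ] 0.053735020376921225 -29.64789230920645
[ 0.53413226 -0.16998405  0.04      ] [ 0.43675593 -0.1094722   0.04      ] 0.11464655311984788 -31.857753534263995
[ 0.47936588 -0.2424371   0.04      ] [ 0.39870823 -0.19776385  0.04      ] 0.09220279557277407 -28.980428873590693
```

View pics/c3.png

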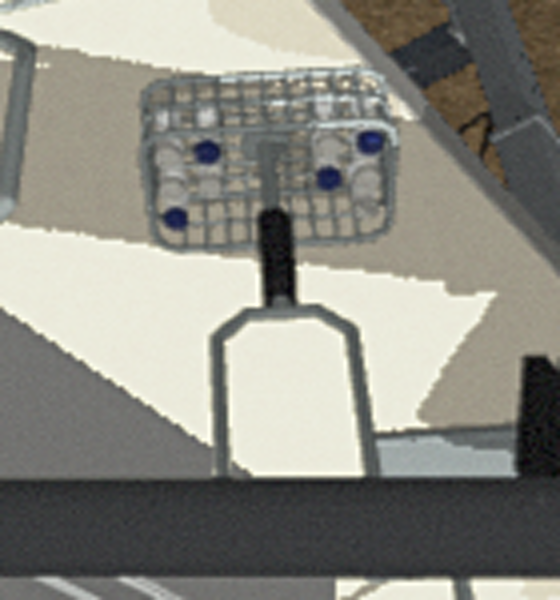

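```bash
python3 - <<'E'
from h import *
np.set_printoptions(precision=4,suppress=True)
for z,a,b in[(.13,(273,240.1),(309.5,236.7)),(.04,(257.5,186),(316.2,182)),(.04,(260,215.3),(317.5,211.9))]:
    A,B=onz('wr1',*a,z),onz('wr1',*b,z); d=A-B; print((A+B)/2,np.linalg.norm(d),np.degrees(np.arctan2(d[1],d[0])))
for z,v in((.106,300),(.06,215)):print(onz('wr1',220+278/4,150+v/3.75,z))
print(onz('wr1',220+277/4,150+258/3.75,.083))
E
```

```text
[ 0.4667 -0.1719  0.13  ] 0.05544383078084179 -26.31699558333653
[ 0.4521 -0.1985  0.04  ] 0.0969966260099416 -28.97925821670263
[ 0.4859 -0.1348  0.04  ] 0.10525686669197808 -29.56225276597085
[ 0.472  -0.1647  0.106 ]
[ 0.4671 -0.1668  0.06  ]
[ 0.4705 -0.165   0.083 ]
```

```bash
python3 - <<'E'
from h import *
G=np.array([.4695,-.163,.086]); R=toolR(62.5,38);T=G+R[:,2]*.012
rel(R,T-R[:,2]*.15)
E
```

```text
rel [-5.52, 2.2, 13.96] [-1.16, -7.58, -5.09] rows 3.6
```

Call:
{"op": "send_rows", "data": {"plan": [[[-1.5,0.6,1.0,-0.4,-2.5,-1.7],[-3,1.2,3.0,-0.8,-5,-3.4],[-4.5,1.8,6.0,-1.16,-7.58,-5.09],[-5.5,2.2,9.0,-1.16,-7.58,-5.09],[-5.52,2.2,12.0,-1.16,-7.58,-5.09],[-5.52,2.2,13.96,-1.16,-7.58,-5.09],[-5.52,2.2,13.96,-1.16,-7.58,-5.09],[-5.52,2.2,13.96,-1.16,-7.58,-5.09]]]}}

```text
clock: 1.78
tool_pos: [0.4302, -0.2375, 0.1946]
orientation: [179.9, 38.1, -117.5]
force: [0.5, 0.1, 0.9]
opening: 0.0876
gripper_force: 0.0
```

```bash
python3 - <<'E'
from h import *
st()
G=np.array([.4695,-.163,.086]); R=toolR(62.5,38);T=G+R[:,2]*.012
rel(R,T);snap('wrist','wr2')
im=cv2.imread('pics/wr2.png')
for z in(.06,.083,.106,.13,.202):print(proj('wr2',(.4695,-.163,z)).round(0))
E
```

```text
{'clock': 1.783, 'joint_pos': [-39.33, 13.72, -7.071, -37.644, -80.817, 22.019], 'tool_pos': [0.43, -0.237, 0.195], 'orientation': [179.908, 38.055, -117.469], 'force': [0.479, 0.12, 0.855], 'moment': [-1.823, 0.986, -0.034], 'gripper_force': 0.0, 'opening': 0.088}
rel [0.07, -0.08, 14.94] [0.11, 0.05, 0.02] rows 3.6
[274. 179.]
[274. 194.]
[274. 211.]
[274. 229.]
[275. 299.]
```

View pics/wr2.png

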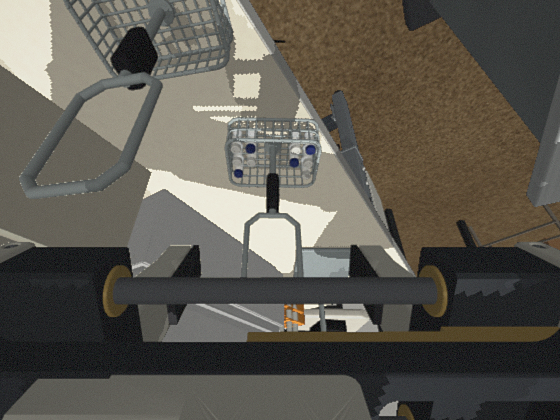

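The grip shows at (273,193), as predicted, and the yaw is aligned. The empty handle at upper left, (30..160, 80..190), needs a clearance check against the gripper body at the final pose.

```bash
python3 - <<'E'
from h import *
np.set_printoptions(precision=4,suppress=True)
A,B=onz('wr2',30,188,.202),onz('wr2',95,188,.202)
P=[(A),(B),onz('wr2',160,85,.13),onz('wr2',85,95,.13)];print(np.array(P))
for tilt in (35,38,42):
  G=np.array([.4695,-.163,.086]); R=toolR(62.5,tilt);T=G+R[:,2]*.012
  print(tilt,[(R.T@(p-T)).round(3).tolist() for p in P])
  hb=[np.array([.4695,-.163,z]) for z in(.115,.16,.205)]
  print([(R.T@(p-T)).round(3).tolist() for p in hb])
E
```

```text
[[ 0.5008 -0.3494  0.202 ]
 [ 0.474  -0.3354  0.202 ]
 [ 0.4556 -0.335   0.13  ]
 [ 0.5006 -0.3511  0.13  ]]
35 [[0.057, -0.114, -0.194], [0.057, -0.084, -0.194], [0.105, -0.067, -0.139], [0.1, -0.114, -0.136]]
[[-0.017, -0.0, -0.036], [-0.042, -0.0, -0.073], [-0.068, -0.0, -0.109]]
38 [[0.048, -0.114, -0.196], [0.047, -0.084, -0.196], [0.098, -0.067, -0.145], [0.093, -0.114, -0.141]]
[[-0.018, 0.0, -0.035], [-0.046, 0.0, -0.07], [-0.073, 0.0, -0.106]]
42 [[0.035, -0.114, -0.199], [0.034, -0.084, -0.199], [0.089, -0.067, -0.151], [0.084, -0.114, -0.147]]
[[-0.019, -0.0, -0.034], [-0.05, -0.0, -0.067], [-0.08, -0.0, -0.1]]
```

Call:
{"op": "send_rows", "data": {"plan": [[[0,0,2,0,0,0],[0,0,4,0,0,0],[0,-0.05,6,0,0,0],[0.05,-0.08,8,0,0,0],[0.07,-0.08,9.5,0,0,0],[0.07,-0.08,11,0,0,0],[0.07,-0.08,12,0,0,0]]]}}

```text
clock: 2.42
tool_pos: [0.4658, -0.1731, 0.1002]
orientation: [-179.9, 38.1, -117.4]
force: [0.6, 1.0, 0.4]
opening: 0.0876
gripper_force: 0.0
```

Call:
{"op": "send_rows", "data": {"plan": [[[0,0,1,0,0,0],[0,0,2,0,0,0],[0,0,2.8,0,0,0],[0,0,2.9,0,0,0],[0,0,2.9,0,0,0]]]}}

```text
clock: 2.83
tool_pos: [0.4732, -0.1564, 0.0769]
orientation: [180.0, 38.1, -117.5]
force: [0.7, -0.1, -0.8]
opening: 0.0877
gripper_force: 0.0
```

```bash
python3 - <<'E'
from h import *
st()
G=np.array([.4695,-.163,.086]); R=toolR(62.5,38);T=G+R[:,2]*.012
rel(R,T)
snap('wrist','wr3')
E
```

```text
{'clock': 2.833, 'joint_pos': [-30.551, 19.297, -16.149, -43.002, -64.622, 25.749], 'tool_pos': [0.473, -0.156, 0.077], 'orientation': [179.957, 38.108, -117.457], 'force': [0.681, -0.119, -0.84], 'moment': [-1.771, 0.977, -0.043], 'gripper_force': 0.0, 'opening': 0.088}
rel [0.04, 0.02, 0.01] [0.07, 0.11, 0.03] rows 0.0
```

View pics/wr3.png

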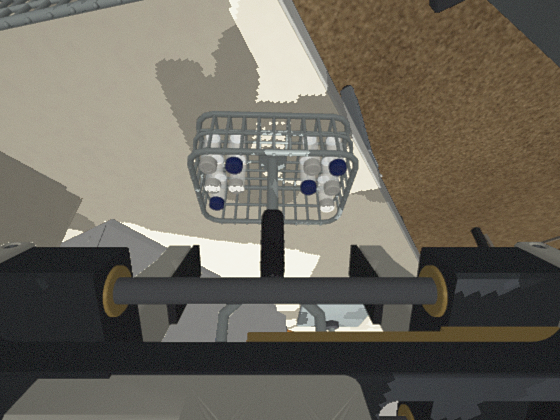

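The black grip at (272,210-275) lies centred between the fingers (inner edges at 200 and 350). I'll close.

Call:
{"op": "send_rows", "data": {"plan": [[[0,0,0,0,0,0],[0,0,0,0,0,0],[0,0,0,0,0,0],[0,0,0,0,0,0],[0,0,0,0,0,0],[0,0,0,0,0,0],[0,0,0,0,0,0],[0,0,0,0,0,0]]], "fingers": 0}}

```text
clock: 3.55
tool_pos: [0.4732, -0.1564, 0.0771]
orientation: [180.0, 38.1, -117.5]
force: [-0.1, -0.0, 0.2]
opening: 0.0398
gripper_force: 0.0
```

Call:
{"op": "send_rows", "data": {"plan": [[[0,0,0,0,0,0],[0,0,0,0,0,0],[0,0,0,0,0,0],[0,0,0,0,0,0]]]}}

```text
clock: 3.88
tool_pos: [0.4738, -0.1568, 0.0772]
orientation: [-179.9, 38.1, -117.4]
force: [1.7, -0.8, -3.1]
opening: 0.0138
gripper_force: 30.1
```

```bash
python3 - <<'E'
from h import *
st()
E
```

```text
{'clock': 3.883, 'joint_pos': [-30.565, 19.27, -16.125, -43.021, -64.581, 25.754], 'tool_pos': [0.474, -0.157, 0.077], 'orientation': [-179.934, 38.103, -117.435], 'force': [1.709, -0.763, -3.076], 'moment': [-2.808, 0.859, -0.379], 'gripper_force': 30.087, 'opening': 0.014}
```

```bash
cat >> h.py <<'E'
O=np.array([.5146,.173,0]); EX=toolR(62.5,0)[:,0]*-1; EY=np.array([-EX[1],EX[0],0])
R0=toolR(62.5,38); BOFF=R0.T@(np.array([.4695,-.163,.203])-np.array([.4736,-.1566,.0771]))
def bar():
    o=ctrl.get_obs(); R=Ro.from_euler('xyz',o['orientation'],degrees=True).as_matrix(); b=o['tool_pos']+R@BOFF
    return b,((b-O)@EX).round(4),((b-O)@EY).round(4),b[2].round(4)
def tobar(x,z,y=0,tilt=38,yaw=62.5):
    R=toolR(yaw,tilt); rel(R0,O+EX*x+EY*y+[0,0,z]-R0@BOFF)
E
python3 - <<'E'
from h import *
print('box corner',onz('sc0',235,272,0),onz('sc0',290,200,0),onz('si0',243,278,0),onz('si0',283,225,0))
print(bar()); tobar(-.09,.305)
E
```

```text
box corner [0.62763662 0.13725442 0.        ] [ 0.66222245 -0.2328851   0.        ] [0.64086839 0.09006839 0.        ] [ 6.81925493e-01 -2.71754660e-01 -1.11022302e-16]
(array([ 0.46946024, -0.16333518,  0.20306933]), np.float64(-0.3192), np.float64(-0.1153), np.float64(0.2031))
rel [-24.32, 11.52, 6.1] [-0.03, 0.1, 0.05] rows 6.6
```

Call:
{"op": "send_rows", "data": {"plan": [[[-0.6,0,-0.8,0,0,0],[-1.8,0,-2.4,0,0,0],[-3.1,0,-4,0,0,0],[-4.4,0,-5.6,0,0,0],[-5.6,0,-7.2,0,0,0],[-6.5,0,-8,0,0,0],[-6.5,0,-8,0,0,0],[-6.5,0,-8,0,0,0]]]}}

```text
clock: 4.55
tool_pos: [0.474, -0.1546, 0.1803]
orientation: [-179.9, 38.1, -117.4]
force: [-0.6, -0.9, -3.8]
opening: 0.0136
gripper_force: 29.9
```

```bash
python3 - <<'E'
from h import *
st();print(bar()); tobar(-.09,.31)
E
```

```text
{'clock': 4.55, 'joint_pos': [-29.589, 11.356, -11.537, -40.061, -73.424, 16.219], 'tool_pos': [0.474, -0.155, 0.18], 'orientation': [-179.945, 38.117, -117.408], 'force': [-0.618, -0.905, -3.768], 'moment': [-2.53, 1.46, 0.035], 'gripper_force': 29.929, 'opening': 0.014}
(array([ 0.46969663, -0.16119555,  0.30618186]), np.float64(-0.3172), np.float64(-0.1145), np.float64(0.3062))
rel [-18.1, 11.43, 13.71] [0.0, 0.12, 0.07] rows 6.1
```

Call:
{"op": "send_rows", "data": {"plan": [[[-1.5,0.9,1.1,0,0,0],[-4,2.5,3,0,0,0],[-6.7,4.2,5.1,0,0,0],[-9.4,5.9,7.1,0,0,0],[-12.1,7.6,9.2,0,0,0],[-14.8,9.4,11.2,0,0,0],[-17,10.8,12.9,0,0,0],[-18.1,11.43,13.7,0,0,0]]]}}

```text
clock: 5.22
tool_pos: [0.4751, 0.1025, 0.1825]
orientation: [179.7, 38.1, -117.5]
force: [0.8, -1.0, -3.8]
opening: 0.0131
gripper_force: 30.0
```

Call:
{"op": "send_rows", "data": {"plan": [[[0,0,0,0,0,0],[0,0,0,0,0,0],[0,0,0,0,0,0],[0,0,0,0,0,0]]]}}

```text
clock: 5.55
tool_pos: [0.477, 0.0985, 0.183]
orientation: [179.9, 38.0, -117.6]
force: [-0.8, 0.7, -3.0]
opening: 0.0135
gripper_force: 30.0
```

```bash
python3 - <<'E'
from h import *
st();print(bar())
snap('scene','sc1');snap('side','si1')
def c(f,x,y,w=80,h=100,s=5): return cv2.resize(cv2.imread(f'pics/{f}.png')[y:y+h,x:x+w],None,fx=s,fy=s,interpolation=cv2.INTER_CUBIC)
cv2.imwrite('pics/c4.png',np.hstack([c('sc1',225,200),c('si1',225,190)]))
b=bar()[0]
for f in('sc1','si1'):print(proj(f,b+EY*.017),proj(f,b-EY*.017))
E
```

```text
{'clock': 5.55, 'joint_pos': [3.707, -1.758, -25.384, -41.623, -52.618, -9.238], 'tool_pos': [0.477, 0.098, 0.183], 'orientation': [179.884, 38.046, -117.566], 'force': [-0.773, 0.684, -3.023], 'moment': [-2.493, 1.323, -0.031], 'gripper_force': 29.961, 'opening': 0.014}
(array([0.47299286, 0.09190617, 0.30893391]), np.float64(-0.0911), np.float64(-0.0005), np.float64(0.3089))
[284.23314429 233.0531127 ] [278.5922147 224.1218149]
[284.35382732 221.29029029] [278.29701956 216.15640465]
```

View pics/c4.png

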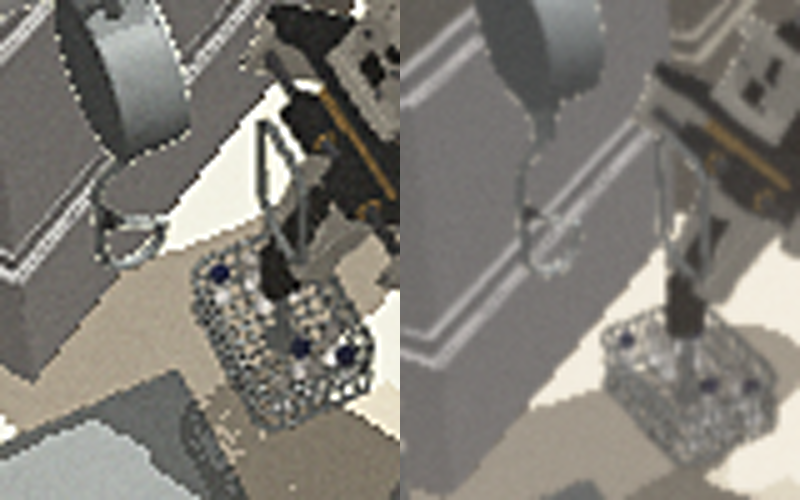

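The bar reads (277,225)-(285,232) in scene, within about 1 px of prediction. The hook bowl is at (250.6,252.6) and its point at (258,244). Moving in over the point.

```bash
python3 - <<'E'
from h import *
tobar(-.04,.302);tobar(-.007,.302)
# hook from sc1/si1 crops
for f,pts in [('sc1',[(128,263),(163,225)]),('si1',[(150,270),(178,232)])]:
    for x,y in pts:
        u,v=(225+x/5,200+y/5) if f=='sc1' else (225+x/5,190+y/5)
        o,d=ray(f,u,v);t=((O-o)@EY)/(d@EY);X=o+t*d;print(f,(X-O)@EX,X[2])
E
```

```text
rel [-3.57, 0.07, 3.72] [0.03, 0.07, -0.07] rows 1.2
rel [-6.17, 0.07, 5.76] [0.03, 0.07, -0.07] rows 2.0
sc1 0.0032299399596159347 0.2569095132426781
sc1 -0.018654130429782697 0.2790261766605707
si1 0.003781246773375247 0.25461396483358223
si1 -0.01662582290764983 0.27428119750943236
```

Call:
{"op": "send_rows", "data": {"plan": [[[-0.8,0,0.8,0,0,0],[-1.8,0,1.9,0,0,0],[-2.8,0.05,2.9,0,0,0],[-3.57,0.07,3.7,0,0,0],[-4.3,0.07,4.3,0,0,0],[-5.2,0.07,5,0,0,0],[-5.8,0.07,5.5,0,0,0],[-6.17,0.07,5.76,0,0,0]]]}}

```text
clock: 6.32
tool_pos: [0.5157, 0.1748, 0.1766]
orientation: [180.0, 38.1, -117.5]
force: [-0.6, 0.5, -3.7]
opening: 0.0135
gripper_force: 30.0
```

Call:
{"op": "send_rows", "data": {"plan": [[[0,0,0,0,0,0],[0,0,0,0,0,0],[0,0,0,0,0,0],[0,0,0,0,0,0]]]}}

```text
clock: 6.65
tool_pos: [0.5153, 0.1738, 0.1768]
orientation: [180.0, 38.1, -117.5]
force: [-0.5, -0.6, -3.7]
opening: 0.0134
gripper_force: 30.0
```

```bash
python3 - <<'E'
from h import *
st();print(bar())
snap('scene','sc2');snap('side','si2')
def c(f,x,y,w=80,h=100,s=5): return cv2.resize(cv2.imread(f'pics/{f}.png')[y:y+h,x:x+w],None,fx=s,fy=s,interpolation=cv2.INTER_CUBIC)
cv2.imwrite('pics/c5.png',np.hstack([c('sc2',215,190),c('si2',215,190)]))
E
```

```text
{'clock': 6.65, 'joint_pos': [14.798, 0.922, -24.173, -40.406, -44.802, -17.987], 'tool_pos': [0.515, 0.174, 0.177], 'orientation': [179.99, 38.107, -117.475], 'force': [-0.458, -0.568, -3.659], 'moment': [-2.519, 1.355, 0.065], 'gripper_force': 29.961, 'opening': 0.013}
(array([0.51107228, 0.16714713, 0.30269114]), np.float64(-0.0068), np.float64(0.0004), np.float64(0.3027))
```

View pics/c5.png

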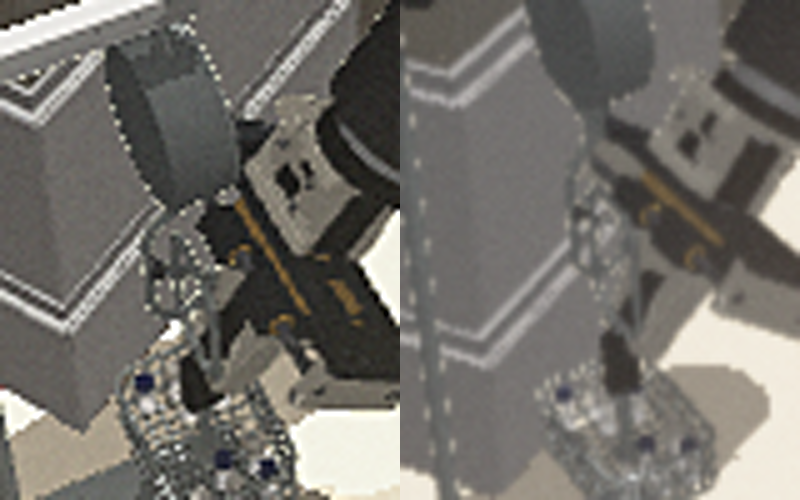

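That was my 11th viewed picture, one over the limit of 10, so from here I work by force and by code. It shows the bar above the hook's mouth, at about (175,225) in the scene half. I'll descend gently by feel.

Call:
{"op": "send_rows", "data": {"plan": [[[0.12,0,0.16,0,0,0],[0.25,0,0.32,0,0,0],[0.37,0,0.47,0,0,0],[0.49,0,0.63,0,0,0],[0.62,0,0.79,0,0,0],[0.62,0,0.79,0,0,0]]]}}

```text
clock: 7.25
tool_pos: [0.5153, 0.1741, 0.1662]
orientation: [179.9, 38.1, -117.5]
force: [-0.1, -0.9, -3.5]
opening: 0.0139
gripper_force: 30.0
```

Call:
{"op": "send_rows", "data": {"plan": [[[0.06,0,0.08,0,0,0],[0.12,0,0.16,0,0,0],[0.18,0,0.24,0,0,0],[0.18,0,0.24,0,0,0],[0.18,0,0.24,0,0,0]]]}}

```text
clock: 7.67
tool_pos: [0.5159, 0.1743, 0.1644]
orientation: [-179.9, 38.2, -117.4]
force: [0.5, -0.4, 2.4]
opening: 0.0136
gripper_force: 30.0
```

Call:
{"op": "send_rows", "data": {"plan": [[[0.06,0,0.08,0,0,0],[0.12,0,0.16,0,0,0],[0.18,0,0.24,0,0,0],[0.18,0,0.24,0,0,0],[0.18,0,0.24,0,0,0]]]}}

```text
clock: 8.08
tool_pos: [0.5156, 0.1742, 0.1608]
orientation: [180.0, 38.1, -117.5]
force: [-0.6, -0.6, 3.6]
opening: 0.0132
gripper_force: 30.0
```

```bash
python3 - <<'E'
from h import *
st();print(bar())
E
```

```text
{'clock': 8.083, 'joint_pos': [14.362, 2.254, -24.807, -41.854, -43.576, -15.695], 'tool_pos': [0.516, 0.174, 0.161], 'orientation': [179.999, 38.112, -117.464], 'force': [-0.624, -0.632, 3.558], 'moment': [-1.312, 0.681, 0.002], 'gripper_force': 29.982, 'opening': 0.013}
(array([0.51138152, 0.16757089, 0.28666092]), np.float64(-0.0063), np.float64(0.0003), np.float64(0.2867))
```

Call:
{"op": "send_rows", "data": {"plan": [[[0.06,0,0.08,0,0,0],[0.12,0,0.16,0,0,0],[0.18,0,0.24,0,0,0],[0.18,0,0.24,0,0,0],[0.18,0,0.24,0,0,0]]]}}

```text
clock: 8.5
tool_pos: [0.5153, 0.1742, 0.1575]
orientation: [180.0, 38.1, -117.5]
force: [-0.8, -1.9, 3.6]
opening: 0.0136
gripper_force: 30.0
```

Call:
{"op": "send_rows", "data": {"plan": [[[0.06,0,0.08,0,0,0],[0.12,0,0.16,0,0,0],[0.18,0,0.24,0,0,0],[0.18,0,0.24,0,0,0],[0.18,0,0.24,0,0,0]]]}}

```text
clock: 8.92
tool_pos: [0.5153, 0.1743, 0.1545]
orientation: [180.0, 38.1, -117.5]
force: [0.0, -1.0, 2.7]
opening: 0.0138
gripper_force: 30.0
```

```bash
python3 - <<'E'
from h import *
st();print(bar())
E
```

```text
{'clock': 8.917, 'joint_pos': [14.189, 2.777, -25.05, -42.42, -43.146, -14.802], 'tool_pos': [0.515, 0.174, 0.154], 'orientation': [179.962, 38.09, -117.474], 'force': [0.004, -0.956, 2.747], 'moment': [-1.605, 0.872, 0.017], 'gripper_force': 29.986, 'opening': 0.014}
(array([0.51121573, 0.16770081, 0.28037838]), np.float64(-0.0063), np.float64(0.0006), np.float64(0.2804))
```

Call:
{"op": "send_rows", "data": {"plan": [[[0.06,0,0.08,0,0,0],[0.12,0,0.16,0,0,0],[0.18,0,0.24,0,0,0],[0.18,0,0.24,0,0,0]]]}}

```text
clock: 9.25
tool_pos: [0.5153, 0.1744, 0.1514]
orientation: [180.0, 38.1, -117.5]
force: [-1.4, -2.4, 2.1]
opening: 0.0134
gripper_force: 30.0
```

Call:
{"op": "send_rows", "data": {"plan": [[[0.06,0,0.08,0,0,0],[0.12,0,0.16,0,0,0],[0.18,0,0.24,0,0,0],[0.18,0,0.24,0,0,0]]]}}

```text
clock: 9.58
tool_pos: [0.5153, 0.1745, 0.1484]
orientation: [180.0, 38.1, -117.5]
force: [-0.8, -2.1, 2.6]
opening: 0.0138
gripper_force: 30.0
```

Call:
{"op": "send_rows", "data": {"plan": [[[0.06,0,0.08,0,0,0],[0.12,0,0.16,0,0,0],[0.12,0,0.16,0,0,0],[0.12,0,0.16,0,0,0]]]}}

```text
clock: 9.92
tool_pos: [0.5148, 0.1746, 0.1457]
orientation: [179.9, 38.0, -117.5]
force: [-0.0, 1.0, -2.3]
opening: 0.0135
gripper_force: 30.0
```

```bash
python3 - <<'E'
from h import *
st();print(bar())
E
```

```text
{'clock': 9.917, 'joint_pos': [13.957, 3.514, -25.376, -43.208, -42.582, -13.591], 'tool_pos': [0.515, 0.175, 0.146], 'orientation': [179.863, 38.044, -117.524], 'force': [-0.015, 1.019, -2.289], 'moment': [-2.406, 1.294, 0.046], 'gripper_force': 29.98, 'opening': 0.014}
(array([0.51084129, 0.16796253, 0.27163677]), np.float64(-0.0062), np.float64(0.001), np.float64(0.2716))
```

The force dropped from +2.6 to -2.3 N at bar height 0.2716, so the latch has snapped shut over the bar. Next I centre it and lower it onto the bowl.

Call:
{"op": "send_rows", "data": {"plan": [[[-0.05,0,0.16,0,0,0],[-0.1,0,0.32,0,0,0],[-0.12,0,0.49,0,0,0],[-0.12,0,0.49,0,0,0],[-0.12,0,0.49,0,0,0]]]}}

```text
clock: 10.33
tool_pos: [0.5173, 0.1782, 0.1434]
orientation: [180.0, 38.1, -117.5]
force: [-0.6, 0.1, -3.4]
opening: 0.0137
gripper_force: 30.0
```

Call:
{"op": "send_rows", "data": {"plan": [[[0.06,0,0.08,0,0,0],[0.12,0,0.16,0,0,0],[0.12,0,0.16,0,0,0],[0.12,0,0.16,0,0,0]]]}}

```text
clock: 10.67
tool_pos: [0.5174, 0.1781, 0.1416]
orientation: [180.0, 38.1, -117.5]
force: [0.6, -0.4, -2.6]
opening: 0.0133
gripper_force: 30.0
```

```bash
python3 - <<'E'
from h import *
st();print(bar())
E
```

```text
{'clock': 10.667, 'joint_pos': [14.247, 4.062, -25.366, -43.617, -41.921, -13.227], 'tool_pos': [0.517, 0.178, 0.142], 'orientation': [179.979, 38.107, -117.472], 'force': [0.637, -0.371, -2.621], 'moment': [-2.479, 1.389, 0.005], 'gripper_force': 29.98, 'opening': 0.013}
(array([0.51325207, 0.17142885, 0.26745118]), np.float64(-0.002), np.float64(0.0005), np.float64(0.2675))
```

Call:
{"op": "send_rows", "data": {"plan": [[[0.05,0,0.06,0,0,0],[0.1,0,0.12,0,0,0],[0.1,0,0.12,0,0,0],[0.1,0,0.12,0,0,0]]]}}

```text
clock: 11.0
tool_pos: [0.5175, 0.178, 0.1401]
orientation: [180.0, 38.1, -117.5]
force: [1.0, -0.6, -3.5]
opening: 0.0133
gripper_force: 30.0
```

Call:
{"op": "send_rows", "data": {"plan": [[[0.05,0,0.06,0,0,0],[0.1,0,0.12,0,0,0],[0.1,0,0.12,0,0,0],[0.1,0,0.12,0,0,0]]]}}

```text
clock: 11.33
tool_pos: [0.5174, 0.178, 0.1384]
orientation: [180.0, 38.1, -117.5]
force: [0.4, -0.5, -3.4]
opening: 0.0133
gripper_force: 30.0
```

```bash
python3 - <<'E'
from h import *
st();print(bar())
E
```

```text
{'clock': 11.333, 'joint_pos': [14.129, 4.34, -25.468, -43.936, -41.72, -12.715], 'tool_pos': [0.517, 0.178, 0.138], 'orientation': [179.98, 38.107, -117.465], 'force': [0.361, -0.474, -3.364], 'moment': [-2.502, 1.356, -0.052], 'gripper_force': 29.981, 'opening': 0.013}
(array([0.51320502, 0.17138202, 0.26433008]), np.float64(-0.0021), np.float64(0.0005), np.float64(0.2643))
```

Call:
{"op": "send_rows", "data": {"plan": [[[0.05,0,0.06,0,0,0],[0.1,0,0.12,0,0,0],[0.1,0,0.12,0,0,0],[0.1,0,0.12,0,0,0]]]}}

```text
clock: 11.67
tool_pos: [0.5174, 0.178, 0.1369]
orientation: [180.0, 38.1, -117.5]
force: [0.0, -0.7, -4.8]
opening: 0.0135
gripper_force: 30.0
```

Call:
{"op": "send_rows", "data": {"plan": [[[0.03,0,0.04,0,0,0],[0.06,0,0.08,0,0,0],[0.06,0,0.08,0,0,0],[0.06,0,0.08,0,0,0]]]}}

```text
clock: 12.0
tool_pos: [0.5174, 0.178, 0.1359]
orientation: [180.0, 38.1, -117.5]
force: [-0.1, -0.3, -3.2]
opening: 0.0139
gripper_force: 30.0
```

```bash
python3 - <<'E'
from h import *
st();print(bar())
E
```

```text
{'clock': 12.0, 'joint_pos': [14.034, 4.567, -25.547, -44.199, -41.553, -12.302], 'tool_pos': [0.517, 0.178, 0.136], 'orientation': [179.984, 38.11, -117.464], 'force': [-0.094, -0.321, -3.175], 'moment': [-2.515, 1.412, -0.01], 'gripper_force': 29.98, 'opening': 0.014}
(array([0.51320911, 0.17135759, 0.26181856]), np.float64(-0.0021), np.float64(0.0005), np.float64(0.2618))
```

Call:
{"op": "send_rows", "data": {"plan": [[[0.03,0,0.04,0,0,0],[0.06,0,0.08,0,0,0],[0.06,0,0.08,0,0,0],[0.06,0,0.08,0,0,0]]]}}

```text
clock: 12.33
tool_pos: [0.5174, 0.178, 0.1349]
orientation: [180.0, 38.1, -117.5]
force: [-0.5, 0.2, -3.3]
opening: 0.0139
gripper_force: 30.0
```

Call:
{"op": "send_rows", "data": {"plan": [[[0.03,0,0.04,0,0,0],[0.06,0,0.08,0,0,0],[0.06,0,0.08,0,0,0],[0.06,0,0.08,0,0,0]]]}}

```text
clock: 12.67
tool_pos: [0.5174, 0.178, 0.1339]
orientation: [180.0, 38.1, -117.5]
force: [0.4, -0.4, -3.2]
opening: 0.0137
gripper_force: 30.0
```

```bash
python3 - <<'E'
from h import *
st();print(bar())
E
```

```text
{'clock': 12.667, 'joint_pos': [13.968, 4.753, -25.61, -44.403, -41.419, -11.981], 'tool_pos': [0.517, 0.178, 0.134], 'orientation': [179.982, 38.106, -117.463], 'force': [0.4, -0.405, -3.201], 'moment': [-2.496, 1.365, -0.067], 'gripper_force': 29.981, 'opening': 0.014}
(array([0.51320262, 0.17139629, 0.25977807]), np.float64(-0.0021), np.float64(0.0005), np.float64(0.2598))
```

Call:
{"op": "send_rows", "data": {"plan": [[[0.03,0,0.04,0,0,0],[0.06,0,0.08,0,0,0],[0.06,0,0.08,0,0,0],[0.06,0,0.08,0,0,0]]]}}

```text
clock: 13.0
tool_pos: [0.5176, 0.1781, 0.1331]
orientation: [-180.0, 38.1, -117.4]
force: [-0.4, -0.5, -2.2]
opening: 0.0134
gripper_force: 30.0
```

Call:
{"op": "send_rows", "data": {"plan": [[[0.03,0,0.04,0,0,0],[0.06,0,0.08,0,0,0],[0.06,0,0.08,0,0,0],[0.06,0,0.08,0,0,0]]]}}

```text
clock: 13.33
tool_pos: [0.5177, 0.1782, 0.1323]
orientation: [-180.0, 38.1, -117.4]
force: [-0.5, -0.0, -0.5]
opening: 0.014
gripper_force: 30.0
```

```bash
python3 - <<'E'
from h import *
st();print(bar())
E
```

```text
{'clock': 13.333, 'joint_pos': [13.902, 4.92, -25.644, -44.614, -41.283, -11.66], 'tool_pos': [0.518, 0.178, 0.132], 'orientation': [-179.978, 38.138, -117.442], 'force': [-0.481, -0.018, -0.475], 'moment': [-1.828, 0.96, 0.017], 'gripper_force': 29.989, 'opening': 0.014}
(array([0.51344466, 0.17150696, 0.25816069]), np.float64(-0.0019), np.float64(0.0003), np.float64(0.2582))
```

The bowl now carries the weight: force went from -3.3 to -0.5 N. Releasing.

Call:
{"op": "send_rows", "data": {"plan": [[[0,0,0,0,0,0],[0,0,0,0,0,0],[0,0,0,0,0,0],[0,0,0,0,0,0],[0,0,0,0,0,0],[0,0,0,0,0,0],[0,0,0,0,0,0],[0,0,0,0,0,0]]], "fingers": 1}}

```text
clock: 14.0
tool_pos: [0.5174, 0.1781, 0.132]
orientation: [180.0, 38.1, -117.5]
force: [0.7, -0.3, 0.0]
opening: 0.0617
gripper_force: 0.0
```

Call:
{"op": "send_rows", "data": {"plan": [[[0,0,0,0,0,0],[0,0,0,0,0,0],[0,0,0,0,0,0],[0,0,0,0,0,0],[0,0,0,0,0,0],[0,0,0,0,0,0]]]}}

```text
clock: 14.5
tool_pos: [0.5175, 0.1781, 0.132]
orientation: [180.0, 38.1, -117.5]
force: [-0.4, -0.3, 0.2]
opening: 0.0876
gripper_force: 0.0
```

Call:
{"op": "send_rows", "data": {"plan": [[[0,0,-0.5,0,0,0],[0,0,-1.5,0,0,0],[0,0,-3,0,0,0],[0,0,-5,0,0,0],[0,0,-7,0,0,0],[0,0,-9,0,0,0],[0,0,-11,0,0,0],[0,0,-12,0,0,0]]]}}

```text
clock: 15.17
tool_pos: [0.4833, 0.111, 0.2292]
orientation: [-179.8, 38.2, -117.3]
force: [0.2, 1.1, 0.2]
opening: 0.0876
gripper_force: 0.0
```

```bash
python3 - <<'E'
from h import *
st()
a=snap('scene','sc3')['img'].astype(int);b=snap('scene','sc4')['img'].astype(int)
p=np.abs(a-b).sum(2);print('moving px hook region',(p[200:290,220:290]>60).sum())
E
```

```text
{'clock': 15.167, 'joint_pos': [6.764, -4.949, -22.7, -38.432, -55.05, -16.387], 'tool_pos': [0.483, 0.111, 0.229], 'orientation': [-179.763, 38.171, -117.326], 'force': [0.177, 1.076, 0.216], 'moment': [-1.791, 0.941, -0.088], 'gripper_force': 0.0, 'opening': 0.088}
moving px hook region 327
```

Call:
{"op": "send_rows", "data": {"plan": [[[0,0,-2,0,0,0],[0,0,-4,0,0,0],[0,0,-6,0,0,0],[0,0,-8,0,0,0],[0,0,-8,0,0,0],[0,0,-8,0,0,0],[0,0,-8,0,0,0],[0,0,-8,0,0,0]]]}}

```text
clock: 15.93
tool_pos: [0.4602, 0.0691, 0.288]
orientation: [179.8, 38.1, -117.5]
force: [-0.3, -0.1, -0.4]
opening: 0.0876
gripper_force: 0.0
```

Call:
{"op": "send_rows", "data": {"plan": [[[0,0,0,0,0,0],[0,0,0,0,0,0],[0,0,0,0,0,0],[0,0,0,0,0,0],[0,0,0,0,0,0],[0,0,0,0,0,0],[0,0,0,0,0,0],[0,0,0,0,0,0]]]}}

```text
clock: 16.6
tool_pos: [0.4606, 0.0685, 0.2894]
orientation: [180.0, 38.1, -117.5]
force: [0.5, -0.1, -1.0]
opening: 0.0877
gripper_force: 0.0
```

Call:
{"op": "send_rows", "data": {"plan": [[[0,0,0,0,0,0],[0,0,0,0,0,0],[0,0,0,0,0,0],[0,0,0,0,0,0],[0,0,0,0,0,0],[0,0,0,0,0,0],[0,0,0,0,0,0],[0,0,0,0,0,0]]]}}

```text
clock: 17.27
tool_pos: [0.4605, 0.0685, 0.2893]
orientation: [180.0, 38.1, -117.5]
force: [0.4, -0.5, -0.8]
opening: 0.0876
gripper_force: 0.0
```

```bash
cat > chk.py <<'E'
from h import *
st()
I=[snap('scene',f'z{i}')['img'].astype(int) for i in range(14)]
print('diff',[int((np.abs(I[i]-I[0]).sum(2)[200:320,200:300]>70).sum()) for i in range(1,14)])
snap('side','zs')
# black grip centroid expected at plumb bowl, z=.258-.119
b=O+[0,0,.258]
for f in('z13','zs'):
    im=cv2.imread(f'pics/{f}.png').astype(int); e=proj(f,b-[0,0,.119]); x,y=e.round().astype(int)
    m=im[y-14:y+15,x-14:x+15].max(2)<55; q=np.argwhere(m); print(f,'expected grip',e.round(1),'dark centroid',(q.mean(0)[::-1]+[x-14,y-14]).round(1),len(q))
E
python3 chk.py
```

```text
{'clock': 17.267, 'joint_pos': [0.549, -8.884, -18.347, -36.804, -65.477, -16.8], 'tool_pos': [0.461, 0.069, 0.289], 'orientation': [179.988, 38.113, -117.458], 'force': [0.388, -0.545, -0.806], 'moment': [-1.843, 1.012, 0.035], 'gripper_force': 0.0, 'opening': 0.088}
diff [80, 178, 468, 675, 813, 881, 908, 931, 987, 990, 966, 924, 876]
z13 expected grip [253.4 274.8] dark centroid [253.4 275.5] 71
zs expected grip [258.1 273.1] dark centroid [nan nan] 0chk.py:10: RuntimeWarning: Mean of empty slice.
  m=im[y-14:y+15,x-14:x+15].max(2)<55; q=np.argwhere(m); print(f,'expected grip',e.round(1),'dark centroid',(q.mean(0)[::-1]+[x-14,y-14]).round(1),len(q))
  ret = um.true_divide(
```

It hangs in the right place but is still swinging. I'll let it settle, tracking the grip.

```bash
cat > tr.py <<'E'
from h import *
import sys
n=int(sys.argv[1]) if len(sys.argv)>1 else 0
C=[]
for i in range(n or 14):
    im=(ctrl.snapshot('scene')['img'] if n else cv2.imread(f'pics/z{i}.png')).astype(int)[258:292,238:270]
    q=np.argwhere(im.max(2)<60); C.append(q.mean(0)[::-1].round(1).tolist()+[len(q)])
print(C)
E
python3 tr.py
```

```text
[[16.3, 18.0, 88], [16.7, 18.3, 92], [16.6, 18.1, 92], [15.7, 18.4, 84], [15.9, 19.2, 90], [15.5, 19.6, 100], [15.9, 18.7, 91], [15.6, 19.0, 88], [16.1, 17.9, 84], [15.9, 18.0, 86], [16.4, 17.7, 83], [15.8, 17.6, 80], [15.9, 18.1, 89], [15.7, 19.0, 91]]
```

Call:
{"op": "send_rows", "data": {"plan": [[[0,0,0,0,0,0],[0,0,0,0,0,0],[0,0,0,0,0,0],[0,0,0,0,0,0],[0,0,0,0,0,0],[0,0,0,0,0,0],[0,0,0,0,0,0],[0,0,0,0,0,0]]]}}

```text
clock: 18.68
tool_pos: [0.4606, 0.0685, 0.2893]
orientation: [180.0, 38.1, -117.5]
force: [0.2, -0.6, -0.1]
opening: 0.0876
gripper_force: 0.0
```

Call:
{"op": "send_rows", "data": {"plan": [[[0,0,0,0,0,0],[0,0,0,0,0,0],[0,0,0,0,0,0],[0,0,0,0,0,0],[0,0,0,0,0,0],[0,0,0,0,0,0],[0,0,0,0,0,0],[0,0,0,0,0,0]]]}}

```text
clock: 19.35
tool_pos: [0.4606, 0.0686, 0.2894]
orientation: [180.0, 38.1, -117.5]
force: [-0.3, -0.9, -0.1]
opening: 0.0882
gripper_force: 0.0
```

Call:
{"op": "send_rows", "data": {"plan": [[[0,0,0,0,0,0],[0,0,0,0,0,0],[0,0,0,0,0,0],[0,0,0,0,0,0],[0,0,0,0,0,0],[0,0,0,0,0,0],[0,0,0,0,0,0],[0,0,0,0,0,0]]]}}

```text
clock: 20.02
tool_pos: [0.4605, 0.0686, 0.2893]
orientation: [180.0, 38.1, -117.5]
force: [0.3, 0.2, -0.3]
opening: 0.0878
gripper_force: 0.0
```

```bash
python3 tr.py 20; python3 -c "from h import *; st()"
```

```text
[[15.7, 18.6, 92], [15.2, 17.7, 83], [15.9, 19.0, 93], [15.6, 19.8, 96], [16.6, 19.5, 97], [15.8, 18.5, 89], [15.3, 18.6, 97], [15.5, 18.4, 90], [16.0, 18.3, 92], [15.7, 18.2, 90], [15.6, 18.9, 96], [15.3, 19.0, 91], [16.1, 19.8, 96], [15.6, 19.6, 97], [15.6, 18.9, 101], [15.5, 18.8, 91], [15.3, 18.3, 87], [15.0, 18.5, 88], [15.5, 18.0, 83], [15.9, 18.8, 92]]
{'clock': 21.017, 'joint_pos': [0.547, -8.884, -18.349, -36.805, -65.475, -16.797], 'tool_pos': [0.461, 0.069, 0.289], 'orientation': [179.99, 38.114, -117.457], 'force': [1.074, -0.903, 0.395], 'moment': [-1.823, 0.966, 0.028], 'gripper_force': 0.0, 'opening': 0.088}
```

Call:
{"op": "send_rows", "data": {"plan": [[[0,0,0,0,0,0],[0,0,0,0,0,0],[0,0,0,0,0,0],[0,0,0,0,0,0],[0,0,0,0,0,0],[0,0,0,0,0,0],[0,0,0,0,0,0],[0,0,0,0,0,0]]]}}

```text
clock: 21.68
tool_pos: [0.4606, 0.0685, 0.2893]
orientation: [180.0, 38.1, -117.5]
force: [0.4, -0.2, -0.5]
opening: 0.0879
gripper_force: 0.0
```

Call:
{"op": "send_rows", "data": {"plan": [[[0,0,0,0,0,0],[0,0,0,0,0,0],[0,0,0,0,0,0],[0,0,0,0,0,0],[0,0,0,0,0,0],[0,0,0,0,0,0],[0,0,0,0,0,0],[0,0,0,0,0,0]]]}}

```text
clock: 22.35
tool_pos: [0.4605, 0.0685, 0.2893]
orientation: [180.0, 38.1, -117.5]
force: [-0.2, 0.1, -0.1]
opening: 0.0879
gripper_force: 0.0
```

Call:
{"op": "send_rows", "data": {"plan": [[[0,0,0,0,0,0],[0,0,0,0,0,0],[0,0,0,0,0,0],[0,0,0,0,0,0],[0,0,0,0,0,0],[0,0,0,0,0,0],[0,0,0,0,0,0],[0,0,0,0,0,0]]]}}

```text
clock: 23.02
tool_pos: [0.4606, 0.0685, 0.2893]
orientation: [180.0, 38.1, -117.5]
force: [0.4, -0.6, 0.8]
opening: 0.0876
gripper_force: 0.0
```

Call:
{"op": "send_rows", "data": {"plan": [[[0,0,0,0,0,0],[0,0,0,0,0,0],[0,0,0,0,0,0],[0,0,0,0,0,0],[0,0,0,0,0,0],[0,0,0,0,0,0],[0,0,0,0,0,0],[0,0,0,0,0,0]]]}}

```text
clock: 23.68
tool_pos: [0.4605, 0.0685, 0.2893]
orientation: [180.0, 38.1, -117.5]
force: [-0.2, -0.6, 0.5]
opening: 0.0876
gripper_force: 0.0
```

Call:
{"op": "send_rows", "data": {"plan": [[[0,0,0,0,0,0],[0,0,0,0,0,0],[0,0,0,0,0,0],[0,0,0,0,0,0],[0,0,0,0,0,0],[0,0,0,0,0,0],[0,0,0,0,0,0],[0,0,0,0,0,0]]]}}

```text
clock: 24.35
tool_pos: [0.4606, 0.0686, 0.2893]
orientation: [180.0, 38.1, -117.5]
force: [-0.5, -0.1, -0.0]
opening: 0.0874
gripper_force: 0.0
```

Call:
{"op": "send_rows", "data": {"plan": [[[0,0,0,0,0,0],[0,0,0,0,0,0],[0,0,0,0,0,0],[0,0,0,0,0,0],[0,0,0,0,0,0],[0,0,0,0,0,0],[0,0,0,0,0,0],[0,0,0,0,0,0]]]}}

```text
clock: 25.02
tool_pos: [0.4606, 0.0685, 0.2893]
orientation: [180.0, 38.1, -117.5]
force: [0.3, -0.7, -0.3]
opening: 0.0877
gripper_force: 0.0
```

Call:
{"op": "send_rows", "data": {"plan": [[[0,0,0,0,0,0],[0,0,0,0,0,0],[0,0,0,0,0,0],[0,0,0,0,0,0],[0,0,0,0,0,0],[0,0,0,0,0,0],[0,0,0,0,0,0],[0,0,0,0,0,0]]]}}

```text
clock: 25.68
tool_pos: [0.4606, 0.0685, 0.2894]
orientation: [180.0, 38.1, -117.5]
force: [0.4, 0.3, -0.8]
opening: 0.0875
gripper_force: 0.0
```

Call:
{"op": "send_rows", "data": {"plan": [[[0,0,0,0,0,0],[0,0,0,0,0,0],[0,0,0,0,0,0],[0,0,0,0,0,0],[0,0,0,0,0,0],[0,0,0,0,0,0],[0,0,0,0,0,0],[0,0,0,0,0,0]]]}}

```text
clock: 26.35
tool_pos: [0.4606, 0.0685, 0.2893]
orientation: [180.0, 38.1, -117.5]
force: [-0.4, 0.6, 1.4]
opening: 0.0877
gripper_force: 0.0
```

```bash
python3 chk.py 2>/dev/null; python3 - <<'E'
from h import *
# basket patch motion over the 14 frames, pixels
g=[np.float32(cv2.GaussianBlur(cv2.imread(f'pics/z{i}.png',0),(0,0),1))[282:322,228:278] for i in range(14)]
w=cv2.createHanningWindow((50,40),cv2.CV_32F)
print([tuple(np.round(cv2.phaseCorrelate(g[0],x,w)[0],2).tolist()) for x in g[1:]])
E
```

```text
{'clock': 26.35, 'joint_pos': [0.546, -8.884, -18.348, -36.803, -65.475, -16.797], 'tool_pos': [0.461, 0.069, 0.289], 'orientation': [179.991, 38.113, -117.458], 'force': [-0.385, 0.603, 1.373], 'moment': [-1.827, 0.987, -0.009], 'gripper_force': 0.0, 'opening': 0.088}
diff [197, 333, 432, 518, 512, 554, 532, 515, 478, 402, 302, 153, 8]
z13 expected grip [253.4 274.8] dark centroid [253.2 276. ] 72
zs expected grip [258.1 273.1] dark centroid [nan nan] 0
[(-0.15, 0.04), (-0.18, -0.07), (0.11, -0.21), (0.13, 0.09), (0.19, 0.19), (0.28, -0.05), (0.57, 0.23), (0.45, 0.02), (0.27, -0.04), (0.25, -0.3), (-0.07, -0.39), (0.04, -0.2), (0.17, -0.47)]
```

The swing is decaying (period about 0.65 s, a few mm). I'll wait a little longer.

Call:
{"op": "send_rows", "data": {"plan": [[[0,0,0,0,0,0],[0,0,0,0,0,0],[0,0,0,0,0,0],[0,0,0,0,0,0],[0,0,0,0,0,0],[0,0,0,0,0,0],[0,0,0,0,0,0],[0,0,0,0,0,0]]]}}

```text
clock: 27.77
tool_pos: [0.4605, 0.0685, 0.2893]
orientation: [180.0, 38.1, -117.5]
force: [0.4, -0.8, 0.3]
opening: 0.0878
gripper_force: 0.0
```

Call:
{"op": "send_rows", "data": {"plan": [[[0,0,0,0,0,0],[0,0,0,0,0,0],[0,0,0,0,0,0],[0,0,0,0,0,0],[0,0,0,0,0,0],[0,0,0,0,0,0],[0,0,0,0,0,0],[0,0,0,0,0,0]]]}}

```text
clock: 28.43
tool_pos: [0.4605, 0.0685, 0.2893]
orientation: [180.0, 38.1, -117.5]
force: [-0.1, -0.0, -0.3]
opening: 0.0878
gripper_force: 0.0
```

Call:
{"op": "send_rows", "data": {"plan": [[[0,0,0,0,0,0],[0,0,0,0,0,0],[0,0,0,0,0,0],[0,0,0,0,0,0],[0,0,0,0,0,0],[0,0,0,0,0,0],[0,0,0,0,0,0],[0,0,0,0,0,0]]]}}

```text
clock: 29.1
tool_pos: [0.4605, 0.0685, 0.2893]
orientation: [180.0, 38.1, -117.5]
force: [-0.5, 0.1, -0.4]
opening: 0.0873
gripper_force: 0.0
```

Call:
{"op": "send_rows", "data": {"plan": [[[0,0,0,0,0,0],[0,0,0,0,0,0],[0,0,0,0,0,0],[0,0,0,0,0,0],[0,0,0,0,0,0],[0,0,0,0,0,0],[0,0,0,0,0,0],[0,0,0,0,0,0]]]}}

```text
clock: 29.77
tool_pos: [0.4605, 0.0685, 0.2893]
orientation: [180.0, 38.1, -117.5]
force: [-0.5, 0.1, -0.2]
opening: 0.0875
gripper_force: 0.0
```

Call:
{"op": "send_rows", "data": {"plan": [[[0,0,0,0,0,0],[0,0,0,0,0,0],[0,0,0,0,0,0],[0,0,0,0,0,0],[0,0,0,0,0,0],[0,0,0,0,0,0],[0,0,0,0,0,0],[0,0,0,0,0,0]]]}}

```text
clock: 30.43
tool_pos: [0.4606, 0.0685, 0.2894]
orientation: [180.0, 38.1, -117.5]
force: [-0.5, 0.5, 0.2]
opening: 0.0877
gripper_force: 0.0
```

Call:
{"op": "send_rows", "data": {"plan": [[[0,0,0,0,0,0],[0,0,0,0,0,0],[0,0,0,0,0,0],[0,0,0,0,0,0],[0,0,0,0,0,0],[0,0,0,0,0,0],[0,0,0,0,0,0],[0,0,0,0,0,0]]]}}

```text
clock: 31.1
tool_pos: [0.4606, 0.0685, 0.2893]
orientation: [180.0, 38.1, -117.5]
force: [-0.8, -0.5, 0.4]
opening: 0.0876
gripper_force: 0.0
```

Call:
{"op": "send_rows", "data": {"plan": [[[0,0,0,0,0,0],[0,0,0,0,0,0],[0,0,0,0,0,0],[0,0,0,0,0,0],[0,0,0,0,0,0],[0,0,0,0,0,0],[0,0,0,0,0,0],[0,0,0,0,0,0]]]}}

```text
clock: 31.77
tool_pos: [0.4606, 0.0685, 0.2893]
orientation: [180.0, 38.1, -117.5]
force: [-0.8, 0.5, -0.0]
opening: 0.0877
gripper_force: 0.0
```

Call:
{"op": "send_rows", "data": {"plan": [[[0,0,0,0,0,0],[0,0,0,0,0,0],[0,0,0,0,0,0],[0,0,0,0,0,0],[0,0,0,0,0,0],[0,0,0,0,0,0],[0,0,0,0,0,0],[0,0,0,0,0,0]]]}}

```text
clock: 32.43
tool_pos: [0.4606, 0.0685, 0.2893]
orientation: [180.0, 38.1, -117.5]
force: [-0.7, -1.2, 0.0]
opening: 0.0879
gripper_force: 0.0
```

```bash
python3 chk.py 2>/dev/null; python3 -c "
from h import *
print(ctrl.close_job())"
```

```text
{'clock': 32.433, 'joint_pos': [0.548, -8.883, -18.349, -36.804, -65.475, -16.799], 'tool_pos': [0.461, 0.069, 0.289], 'orientation': [179.987, 38.112, -117.459], 'force': [-0.699, -1.204, 0.034], 'moment': [-1.819, 0.961, -0.039], 'gripper_force': 0.0, 'opening': 0.088}
diff [3, 11, 36, 70, 99, 119, 145, 169, 181, 176, 163, 142, 132]
z13 expected grip [253.4 274.8] dark centroid [253.3 275.8] 69
zs expected grip [258.1 273.1] dark centroid [nan nan] 0
the job is handed in; nothing more can be done
None
```

I hung the loaded basket on the scale's hook and handed the job in at about 33 s. The verdict was not shown, the latch closing is inferred from the force drop as the bar went past it, the basket still had a slight decaying swing, and I viewed 11 pictures, one over the limit of 10.

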